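# Take the oiled bobbin off its stand with the tongs

## Robot

A 6-joint arm with a two-finger parallel gripper is mounted at the origin on a cart in front of the work surface, level with it; the furniture and walls round the work are solid. World frame = base frame: x ahead of the robot, y to its left, z up, the work surface at z = 0. Lengths are in m, angles in rad, forces in N, time in s.
With the tool pointing down it reaches from about 0.325 to 0.85 m from the base axis. Payload 4.4 kg.
Tool frame: the origin (TCP) lies at the centre of the arm's flange, where the gripper is bolted on; the fingertips stand 199 mm ahead of it and the grasp point (between the pads) lies 180 mm ahead of it; z points along the fingers, y is the line along which they close (so a half turn about z gives the same grasp; the last joint's range is limited). The gripper opens to 94 mm and grips with 3 to 60 N. Pads are 16 mm wide; open, the fingers measure 119 mm over their backs; the gripper's body (75 mm by 177 mm) begins 78 mm behind the grasp point.
Start: joints at [1.171, 0.207, 1.542, -0, 1.393, -0.15], TCP at [0.142, 0.557, 0.405] pointing down, gripper open.
Joint ranges: [-2.73, 2.73], [-0.86, 2.22], [0.23, 2.46], [-1.11, 4.25], [0.08, 2.63], [-2.82, 2.82]. Speed limits (rad/s): [2.79, 2.79, 3.14, 3.14, 3.14, 3.14].

## Interface

Orientations are given as a rotation vector (axis times angle).
In Python, from plant import readout, vision, ctrl gives the robot as it stands. The module is installed in compiled form; this text tells all that it offers.
- The arm moves only by the shell command python3 -m inch 'ROWS' [FORCE]. ROWS is rows parted by semicolons, their numbers by spaces, 1 to 5 of them, each of 5 numbers: the opening from 0.0 (shut) to 1.0 (fully open), then dx, dy, dz in m, then a turn about the tool's z in rad; each row shifts and turns the commanded pose from where the row before left it, along the tool's axes as they then stand; what a row does not reach is not made up. A row lasts 1/8 s, in which the tool goes at most 0.0625 m and 0.188 rad, less where a joint would pass 70% of its speed; a pose out of reach is approached as far as the arm can. The fingers move at their own pace and stop on an object; FORCE is the grip in N (left out, the last holds). Time passes only in rows, so rows that do not move let the fingers close. It prints the time, the measured TCP pose, the force, the opening and the grip force at its end.
- readout.state(): the state, without advancing time (a new reading comes with each control period).
- vision.read_camera(name): name is "scene" or "top"; returns (picture, depth): 480x640x3 uint8, blue, green, red; 480x640 float32, m along the optical axis (not along the pixel's ray), 0 where there is no reading.
- vision.calibration(name): a dict with "fx", "fy", "cx", "cy" (pixels), "pose" (4x4, takes a point from camera to world coordinates). Camera axes: x right, y down, z forward; pixel columns grow to the right and rows downward; lengths in m; the calibration is good to about 2 mm. A picture is of the moment at which its call begins. calibration takes no time and is no camera call.
- ctrl.hand_in(): hands the job in; it is judged then, once.
The state is a dict: "t": time; "joints": joint angles; "qvel": joint speeds; "effort": joint torques, N m; "ee_pos": TCP position; "ee_rot": TCP orientation; "ft_force": force on the tool from outside, world axes, zero at the start; "wrist_torque": the same for the moment, N m; "grip_width": opening from 0.0 (shut) to 1.0 (fully open); "finger_force": force on a finger pad.
Only numpy, scipy, OpenCV 4.12 (cv2) and the standard library are available. Lean on these libraries where they do the work, as an engineer would, in place of code of your own. Each camera call takes 0.05 s, during which the arm holds its last target. There are 200 camera calls.

## Task

The freshly oiled bobbin on the small oiling stand is held down by a keeper arm: turn the stand's knob clockwise until it clicks over and the keeper stands clear. Then pick up the sprung tongs, close their jaws on the bobbin and lift it off, keeping your own fingers off the oily bobbin and leaving the other things on the worktop where they are. Finish while holding it motionless in the tongs, roughly level and at least 12 cm above the worktop.

Things in the scene. Friction and masses are not known exactly. Their poses are not given: they have to be found in the camera images.
- oil_stand: Oiling stand, fixed: grey base plate 56 x 124 x 8 mm (x, y, z), origin at the centre of its underside. A 16 mm thick pedestal, top 30 mm above the worktop, stands at y = +30 mm and carries the bobbin; the knob's axis stands at y = -30 mm. All of it stays below 82 mm.
- pedestal_top (a point): Centre of the pedestal's top, 30 mm above the worktop, on which the bobbin stands; axes as the stand's.
- knob_grip (a point): On the knob's vertical axis, 72 mm above the worktop, where to grip. The knob is a black bar 13 mm thick (this point's x), 38 mm long (y), 53 to 81 mm above the worktop. The axes turn with it. The steel keeper arm is one piece with the knob: it reaches 69 mm along +y, 18 mm wide at its end, 44.5 to 48.5 mm above the worktop, 2.5 mm above the bobbin.
- keeper (a joint): Angle of knob and keeper, rad: 0 with the keeper over the bobbin, growing clockwise seen from above. A click spring holds it against a stop at 0 and at 1.4: leaving 0 takes about 0.14 N m, easing to nothing at 0.7, past which the knob snaps on to 1.4 of itself. There the keeper points along the stand's +x, away from the pedestal.
- tongs: Sprung tongs lying flat on the worktop: steel, black rubber pads, 200 mm long, 18 mm tall (24 mm at the grip plates), about 75 g. Origin on the hinge axis at the rear end, in the underside; +x runs along the middle line to the jaws, z up. The two arms are linked and close evenly. Flat rubber grip plates on the outsides, at x = 52 to 108 mm; jaw pads inside, at x = 150 to 180 mm, 16 mm tall.
- tongs_grip (a point): Middle of the tongs at the grip plates, 80 mm ahead of the hinge, 9 mm above the underside, near the centre of mass; close the fingers along its y. Here the tongs measure 59 mm over all at rest, 42 mm with the jaws on the bobbin, 34 mm at the stop. Squeezed to 51 mm they stay in the hand by their springs, with jaws about 40 mm apart.
- tongs_jaw (a point): Middle between the jaw pads, 165 mm ahead of the hinge (85 mm ahead of tongs_grip), 9 mm above the underside. The pads are 57 mm apart at rest, 20.6 mm and parallel on the bobbin; each mm of closing at tongs_grip closes them by 2.06 mm.
- tongs_left: Left arm of the tongs (+y side) with its grip plate and jaw pad; origin on the hinge axis, turned with the arm. Its spring pushes the plate outward with about 8 N at rest, 12 N with the jaws on the bobbin; a grip of 25 N then presses the bobbin with about 6 N.
- tongs_right: Right arm of the tongs (the -y side), likewise.
- bobbin: The oiled bobbin: steel sewing-machine bobbin with thread, upright, 20.6 mm across, 12 mm tall, 12 g, origin at the centre of its underside; it stands free on the pedestal under the keeper.
- spare_bobbin_a: A like bobbin (21 mm across, 12 mm tall) standing on the worktop; leave it.
- spare_bobbin_b: Another like bobbin on the worktop; leave it.
- thimble: Steel thimble, 19 mm across, 22 mm tall, on the worktop; leave it.
- spool_a: Wooden spool of thread, 36 mm across, 50 mm tall, on the worktop; leave it.
- spool_b: Another wooden spool of thread, 36 mm across, 50 mm tall; leave it.
- chalk: Flat block of tailor's chalk, 34 x 49 x 8 mm, on the worktop; leave it.
Not all that is in view belongs to the job. There is more than one size of the tongs; the one meant has the size given above.

How it is judged:
On the way, in this order (a step that is already met when the one before it is completed fails the run):
1. the knob has clicked over and the keeper stands clear (value of joint keeper above 1.25 rad), for 0.2 s.
2. the tongs are in the hand and off the worktop (contact force between the fingers and tongs_left above 1 N and contact force between the fingers and tongs_right above 1 N and height (world z) of tongs_grip above 0.022 m), for 0.2 s.
3. the jaws of the tongs are closed on the bobbin (contact force between bobbin and tongs_left above 0.4 N and contact force between bobbin and tongs_right above 0.4 N and contact force between the fingers and tongs_left above 1 N and contact force between the fingers and tongs_right above 1 N), for 0.2 s.
At the end, for the whole second after the job is handed in: Knob past its click (over 1.25 rad); fingers on both tong arms (over 1 N each), both jaws on the bobbin (over 0.4 N each, within 30 mm of tongs_jaw), its underside over 115 mm up, tilt under 0.5 rad, under 0.03 m/s, no finger on it, bobbin and tongs clear of the stand (all of step 3 and height (world z) of bobbin above 0.115 m and angle between bobbin's own z axis and vertical below 0.5 rad and distance between bobbin and tongs_jaw below 0.03 m and contact force between bobbin and the fingers below 0.05 N and contact force between each of bobbin, tongs and oil_stand below 0.05 N and linear speed of bobbin below 0.03 m/s and value of joint keeper above 1.25 rad); the arm keeps its last pose, push and grip.
It fails at once if the gripper touches the oiled bobbin (contact force between bobbin and the fingers above 0.3 N or contact force between bobbin and the arm above 0.3 N).
It fails at once if the bobbin is knocked off or dropped (height (world z) of bobbin below 0.02 m).
It fails at once if another thing on the worktop is shifted by more than 25 mm (distance of any of spare_bobbin_a, spare_bobbin_b, thimble, spool_a, spool_b, chalk from where it was at the start of the episode above 0.025 m).
It also fails if it takes over 61 s, if anything falls off the work surface, if the arm or the gripper's body presses on something with over 40 N, if the wrist force passes 120 N, or if a joint passes its speed limit or range.

## Working session

There is one attempt and no reset: what is moved stays moved. The work goes in short steps, Python scripts to look and compute and a shell command to move; the robot and the scene stay as the last step left them, time stands still between calls to the robot, and variables do not carry over. Pictures are saved under pics/ and viewed, at most 10 in all, crops included, and the job is handed in when it is done.

```bash
mkdir -p pics; cat > h.py <<'E'
import numpy as np,cv2
from plant import readout,vision,ctrl
def grab(n,tag):
    p,d=vision.read_camera(n); cv2.imwrite(f'pics/{tag}.png',p); np.save(f'pics/{tag}.npy',d); return p,d
def cast(n,u,v,z):
    c=vision.calibration(n);P=np.array(c['pose']);r=P[:3,:3]@np.array([(u-c['cx'])/c['fx'],(v-c['cy'])/c['fy'],1]);o=P[:3,3]
    return o+r*(z-o[2])/r[2]
def cloud(n,d):
    c=vision.calibration(n);P=np.array(c['pose']);v,u=np.indices(d.shape)
    X=np.stack([(u-c['cx'])/c['fx']*d,(v-c['cy'])/c['fy']*d,d],-1)@P[:3,:3].T+P[:3,3]
    X[d==0]=np.nan; return X
E
python3 - <<'E'
from h import *
for n in('top','scene'):
    grab(n,n+'0');c=vision.calibration(n);print(n,c['fx'],np.round(c['pose'],3).tolist())
s=readout.state();print(s['ee_pos'],s['ee_rot'],s['t'])
E
```

```text
top 456.55764514868764 [[-0.002, -0.993, 0.116, 0.383], [-1.0, 0.004, 0.011, 0.004], [-0.012, -0.116, -0.993, 1.393], [0.0, 0.0, 0.0, 1.0]]
scene 582.3927207097381 [[0.546, -0.472, 0.692, -0.349], [-0.838, -0.305, 0.454, -0.592], [-0.003, -0.827, -0.562, 0.806], [0.0, 0.0, 0.0, 1.0]]
[0.14202953 0.55685353 0.40362033] [-3.91283830e-01 -3.11659157e+00  3.10805784e-03] 0.1
```

View pics/top0.png

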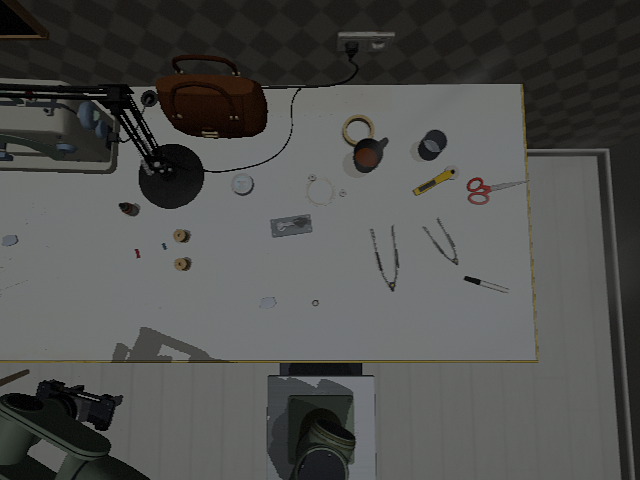

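View pics/scene0.png

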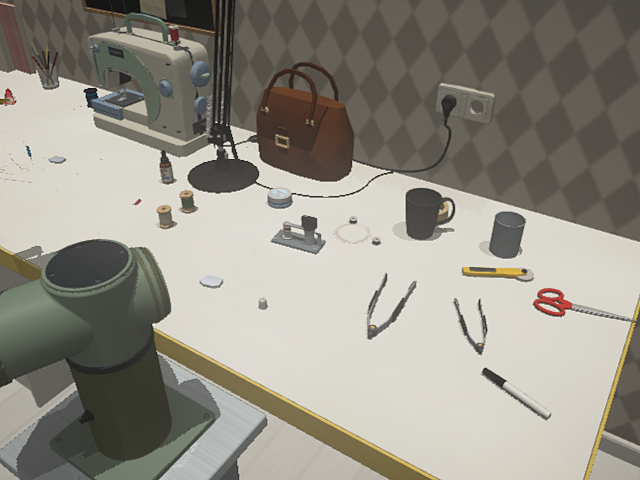

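The top view shows the stand at about (291,226), the large tongs with hinge at (392,290) and tips near (373,230) and (394,226), the smaller tongs at (440,242), the spare bobbins at (312,177) and (342,193), and the thimble at (315,302). The scene view agrees: stand at (300,235), large tongs' hinge at (371,333). Next I'll enlarge both and measure.

```bash
python3 - <<'E'
from h import *
a=cv2.imread('pics/top0.png');b=cv2.imread('pics/scene0.png')
def crop(p,x,y,w,h,W=400,H=300): return cv2.resize(p[y:y+h,x:x+w],(W,H),interpolation=cv2.INTER_CUBIC)
m=np.vstack([np.hstack([crop(a,260,202,60,45),crop(a,340,215,108,81)]),np.hstack([crop(b,260,205,80,60),crop(b,340,265,100,75)])])
cv2.imwrite('pics/m1.png',np.clip(m*1.3,0,255).astype(np.uint8))
# depth clouds: heights in stand and tongs
for n,(x,y,w,h) in(('top',(262,205,60,42)),('top',(365,215,40,80)),('scene',(265,208,70,50)),('scene',(355,268,65,75))):
    X=cloud(n,np.load(f'pics/{n}0.npy'))[y:y+h,x:x+w].reshape(-1,3);X=X[np.isfinite(X[:,2])]
    for lo,hi in((.004,.013),(.013,.03),(.04,.052),(.07,.085)):
        Q=X[(X[:,2]>lo)&(X[:,2]<hi)]
        if len(Q)>4: 
            r=cv2.minAreaRect((Q[:,:2]*1000).astype(np.float32));print(n,lo,len(Q),np.round(Q.mean(0),4),np.round(r[0],1),np.round(r[1],1),round(r[2],1))
# tongs dark mask
for n,(x,y,w,h),z in(('top',(362,220,45,78),.015),('scene',(358,268,64,75),.015)):
    p=cv2.imread(f'pics/{n}0.png')[y:y+h,x:x+w]; g=p.max(2); mk=(g<0.6*np.median(g)).astype(np.uint8)
    k,l,st,ce=cv2.connectedComponentsWithStats(mk)
    i=1+np.argmax(st[1:,4]); v,u=np.nonzero(l==i); Q=np.array([cast(n,uu+x,vv+y,z)[:2] for uu,vv in zip(u,v)])
    print(n,len(Q),[ (np.round(Q[j],4).tolist(),int(u[j]+x),int(v[j]+y)) for j in (Q[:,0].argmin(),Q[:,0].argmax(),Q[:,1].argmin(),Q[:,1].argmax())])
E
```

```text
top 0.004 592 [0.5997 0.0941 0.0073] [601.4  89.3] [182.2 128. ] 89.8
top 0.013 42 [0.5957 0.0814 0.0158] [600.4  88.4] [ 47.5 119.4] 3.5
top 0.04 85 [0.5997 0.094  0.0472] [604.3  79.3] [27. 97.] 5.0
top 0.07 57 [0.6044 0.0604 0.0796] [605.  60.] [12.8 36.9] 8.2
top 0.004 278 [ 0.508  -0.1967  0.0063] [ 513.3 -195. ] [119.  239.6] 89.1
top 0.013 226 [ 0.4976 -0.2026  0.0191] [ 498.4 -200.5] [194.7  70.4] 7.2
scene 0.004 550 [0.594  0.0875 0.0075] [644.1 113.3] [197.4 130.1] 28.8
scene 0.013 118 [0.5972 0.0671 0.0214] [595.2  73.2] [20.2 96.6] 6.0
scene 0.04 137 [0.5965 0.0853 0.0461] [598.7  78. ] [23.1 97.8] 8.1
scene 0.07 100 [0.6013 0.0571 0.0769] [602.   58.3] [20.9 38.5] 16.5
scene 0.004 209 [ 0.4849 -0.2141  0.0088] [ 522.7 -204. ] [253.3  66.6] 9.4
scene 0.013 382 [ 0.486  -0.2073  0.0179] [ 495.4 -203. ] [195.8  70. ] 7.4
top 45 [([0.4628, -0.1819], 381, 270), ([0.5173, -0.1648], 375, 252), ([0.4658, -0.1849], 382, 269), ([0.5173, -0.1648], 375, 252)]
scene 369 [([0.3887, -0.2233], 368, 338), ([0.5975, -0.2216], 414, 281), ([0.4655, -0.2424], 395, 319), ([0.4182, -0.2069], 368, 326)]
```

View pics/m1.png

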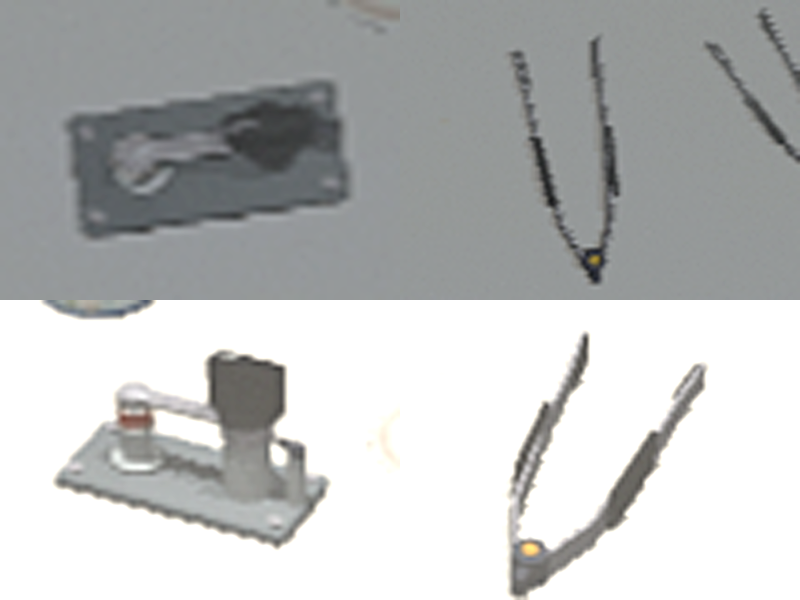

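The crop shows the stand with the knob at top pixel ~(302,223) and the keeper pointing left over the bobbin at ~(282,227). The tongs' yellow hinge is at top (392.4,285), scene (372.5,327). Casting these in both views:

```bash
python3 - <<'E'
from h import *
T=lambda x,y,ox,oy,s:(x/s+ox-.5+.5/s,y/s+oy-.5+.5/s)
def tri(pt,ps):
    A=[];b=[]
    for n,(u,v) in(('top',pt),('scene',ps)):
        o=np.array(vision.calibration(n)['pose'])[:3,3];r=cast(n,u,v,0)-o;r/=np.linalg.norm(r);M=np.eye(3)-np.outer(r,r);A.append(M);b.append(M@o)
    return np.linalg.lstsq(np.vstack(A),np.hstack(b),rcond=None)[0].round(4)
ts=400/60;tt=400/108;ss=5;st=4
t=lambda x,y:T(x,y,340,215,tt)
s=lambda x,y:T(x,y,340,265,st)
h=tri(t(194,259),s(130,249)); l=tri(t(118,55),s(185,37)); r=tri(t(197,40),s(303,67))
print('tongs hinge',h,'left tip',l,'right',r)
for n,f,P in(('top',t,((194,259),(118,55),(197,40))),('scene',s,((130,249),(185,37),(303,67)))):
    H,L,R=[cast(n,*f(*p),.018) for p in P]; d=(L+R)/2-H; d/=np.linalg.norm(d); print(n,H.round(4),np.degrees(np.arctan2(d[1],d[0])).round(1),'grip',(H+.08*d).round(4))
# stand base corners top z=.008
q=lambda x,y:cast('top',*T(x,y,260,202,ts),.008)[:2]
C=np.array([q(68,118),q(332,82),q(350,195),q(90,238)]);print(C.round(4).tolist(),C.mean(0).round(4))
w=lambda x,y:cast('scene',*T(x,y,260,205,ss),.008)[:2]
D=np.array([w(57,180),w(118,125),w(327,182),w(277,245)-0]);print(D.round(4).tolist(),D.mean(0).round(4))
for c in (C[0]-C[1],C[3]-C[2],D[1]-D[2],D[0]-D[3]): print(np.degrees(np.arctan2(-c[0],c[1])).round(1))
for z in(.032,):print('bobbin red scene mid',cast('scene',*T(136,120,260,205,ss),.036))
# knob top
for n in('top','scene'):
    X=cloud(n,np.load(f'pics/{n}0.npy'));Q=X[np.nan_to_num((X[...,2]>.074)&(X[...,2]<.085)&(abs(X[...,0]-.603)<.05)&(abs(X[...,1]-.06)<.05))];
    r=cv2.minAreaRect((Q[:,:2]*1000).astype(np.float32));print(n,r,np.percentile(Q[:,2],[5,50,95]))
E
```

```text
tongs hinge [ 0.4194 -0.2146  0.0155] left tip [ 0.5872 -0.1567  0.0138] right [ 0.5997 -0.2223  0.0125]
top [ 0.4189 -0.2136  0.018 ] 8.6 grip [ 0.498  -0.2016  0.018 ]
scene [ 0.4175 -0.2164  0.018 ] 7.7 grip [ 0.4968 -0.2056  0.018 ]
[[0.6202, 0.1558], [0.6365, 0.0339], [0.5838, 0.0257], [0.5644, 0.1451]] [0.6012 0.0901]
[[0.5609, 0.14], [0.6162, 0.1437], [0.6305, 0.0293], [0.5738, 0.0209]] [0.5953 0.0835]
7.6
9.3
7.1
6.2
bobbin red scene mid [0.5905938  0.11312267 0.036     ]
top ((605.1309204101562, 59.36933135986328), (12.75350284576416, 35.71369171142578), 8.182136535644531) [0.07534038 0.08008292 0.0839961 ]
scene ((602.5073852539062, 58.449928283691406), (19.777185440063477, 38.51972961425781), 16.54975700378418) [0.07524271 0.07899904 0.08133916]
```

```bash
cat >> h.py <<'E'
from scipy.spatial.transform import Rotation as Ro
def delta(x,y,z,yaw=None):
    s=readout.state();R=Ro.from_rotvec(s['ee_rot']).as_matrix();cy=np.arctan2(R[1,1],R[0,1])
    print('d tool',(R.T@(np.array([x,y,z])-s['ee_pos'])).round(4),'yaw',cy.round(4),'turn',None if yaw is None else round((cy-yaw+np.pi)%(2*np.pi)-np.pi,4),'z',R[:,2].round(3),'ft',np.round(s['ft_force'],1),'t',round(s['t'],2))
E
R='0.6 -.052 -.0335 0 0'
python3 -m inch '0.6 -.025 -.016 0 0;0.6 -.05 -.032 0 0;0.6 -.05 -.032 0 0;0.6 -.05 -.032 0 0;0.6 -.05 -.032 0 0' 20
python3 -m inch '0.6 -.05 -.032 0 0;0.6 -.05 -.032 0 0;0.6 -.05 -.032 0 0;0.6 -.05 -.032 0 0;0.6 -.05 -.032 0 0'
python3 -c "
from h import *
delta(.604,.0595,.4,.14)"
```

```text
t: 0.72
ee_pos: [0.3254, 0.3604, 0.4043]
ee_rot: [-0.391, -3.117, 0.0]
ft_force: [0.6, 0.5, -0.0]
grip_width: 0.598
finger_force: 0.0
t: 1.35
ee_pos: [0.5282, 0.1435, 0.4042]
ee_rot: [-0.392, -3.116, -0.0]
ft_force: [-0.0, 0.6, -0.6]
grip_width: 0.603
finger_force: 0.0
d tool [-0.0943 -0.0626  0.0042] yaw 1.3207 turn 1.1807 z [-0.001  0.    -1.   ] ft [-0.   0.6 -0.6] t 1.35
```

```bash
python3 -m inch '0.6 -.048 -.031 0 0;0.6 -.047 -.031 0 0;0.6 0 0 0.02 .185;0.6 0 0 0.03 .185;0.6 0 0 0.03 .185' >/dev/null
python3 -m inch '0.6 0 0 0 .185;0.6 0 0 0 .185;0.6 0 0 0 .185;0.6 0 0 0 .071;0.6 0 0 0 0' >/dev/null
python3 -c "
from h import *
delta(.604,.0595,.252,.14)"
```

```text
d tool [-0.0021  0.      0.0721] yaw 0.1409 turn 0.0009 z [-0.001  0.    -1.   ] ft [-0.5 -0.4  0.2] t 2.6
```

```bash
python3 -m inch '0.6 -.002 0 .03 0;0.6 0 0 .03 0;0.6 0 0 .012 0;0.6 0 0 0 0;0.1 0 0 0 0' 30
python3 -m inch '0.1 0 0 0 0;0.1 0 0 0 0;0.1 0 0 0 0;0.1 0 0 0 0'
python3 -c "
from h import *
delta(.604,.0595,.252,.14);grab('scene','s1')"
```

```text
t: 3.22
ee_pos: [0.605, 0.0596, 0.254]
ee_rot: [2.059, 2.37, 0.002]
ft_force: [-0.1, -0.7, 0.8]
grip_width: 0.528
finger_force: 0.0
t: 3.72
ee_pos: [0.6051, 0.0597, 0.2535]
ee_rot: [2.059, 2.369, 0.004]
ft_force: [2.9, 0.6, 1.5]
grip_width: 0.136
finger_force: 30.5
d tool [-0.     -0.0011  0.0015] yaw 0.14 turn 0.0 z [ 0.004  0.    -1.   ] ft [2.9 0.6 1.5] t 3.73
```

```bash
python3 -m inch '0.1 0 0 0 .15;0.1 0 0 0 .15;0.1 0 0 0 .15;0.1 0 0 0 .15;0.1 0 0 0 .15'
python3 -m inch '0.1 0 0 0 .15;0.1 0 0 0 .15;0.1 0 0 0 .15;0.1 0 0 0 .15;0.1 0 0 0 0'
python3 -m inch '0.1 0 0 0 0.03;0.1 0 0 0 0;0.6 0 0 0 0;0.6 0 0 0 0;0.6 0 0 0 0'
python3 -c "
from h import *
delta(.604,.0595,.4,.14-1.38)"
```

```text
t: 4.4
ee_pos: [0.605, 0.0598, 0.2535]
ee_rot: [2.789, 1.445, 0.004]
ft_force: [2.4, 0.1, 3.6]
grip_width: 0.139
finger_force: 30.9
t: 5.03
ee_pos: [0.6049, 0.0598, 0.2535]
ee_rot: [-3.09, -0.566, -0.004]
ft_force: [1.7, 1.5, 5.2]
grip_width: 0.139
finger_force: 30.7
t: 5.65
ee_pos: [0.6034, 0.0595, 0.2515]
ee_rot: [-3.098, -0.518, 0.005]
ft_force: [-0.1, 0.9, 0.5]
grip_width: 0.42
finger_force: 0.0
d tool [ 1.000e-04  1.000e-04 -1.485e-01] yaw -1.2392 turn 0.0008 z [-0.003 -0.    -1.   ] ft [-0.1  0.9  0.5] t 5.65
```

```bash
python3 -m inch '0.6 0 0 -.04 0;0.85 0 0 -.05 0;0.85 0 0 -.01 .188;0.85 -.0284 .049 0 0;0.85 -.0284 .049 0 0'  >/dev/null
python3 -m inch '0.85 -.0284 .049 0 0;0.85 -.0284 .049 0 0;0.85 -.0284 .049 0 0;0.85 0 0 0 0' >/dev/null
python3 - <<'E'
from h import *
delta(.4975,-.2035,.2025,-1.4277)
p,d=grab('scene','s2');q,_=grab('top','t2')
f=lambda p,x,y,w,h:cv2.resize(p[y:y+h,x:x+w],(400,300),interpolation=cv2.INTER_CUBIC)
cv2.imwrite('pics/m2.png',np.vstack([np.hstack([f(p,250,195,100,75),f(q,250,190,90,67)]),np.hstack([f(p,320,200,160,120),f(q,320,200,120,90)])]))
E
```

```text
d tool [ 0.0015 -0.0024  0.149 ] yaw -1.4331 turn -0.0054 z [-0.003  0.001 -1.   ] ft [-0.2  0.5  0.7] t 6.78
```

View pics/m2.png

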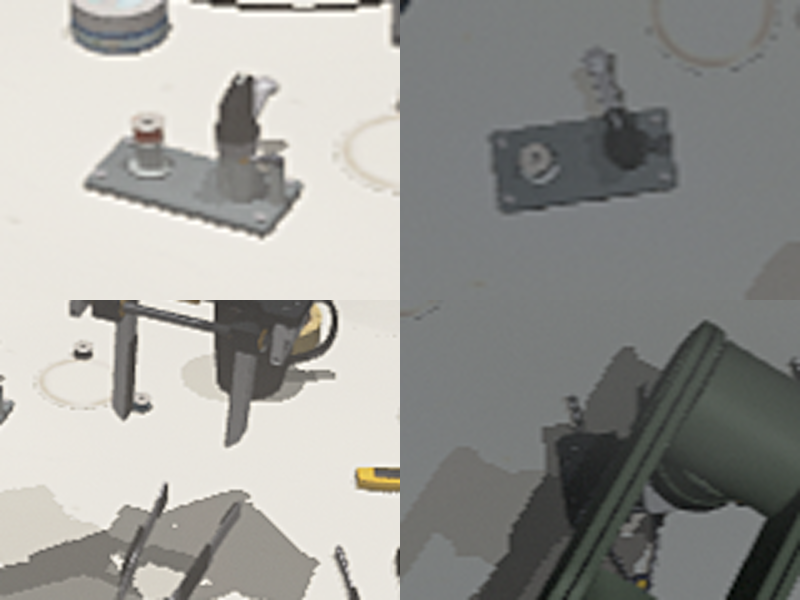

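The keeper now points to the back with the knob clicked over, and the bobbin stands free at top ≈(280.8,226), scene ≈(287,227). Now I'll descend onto the tongs.

```bash
python3 -m inch '0.95 .0015 -.0024 .03 -.005;0.95 0 0 .045 0;0.95 0 0 .045 0;0.95 0 0 .025 0;0.95 0 0 .003 0'
python3 - <<'E'
from h import *
delta(.4975,-.2035,.2025,-1.4277)
for u,v,z in((280.8,226,.042),): print('top',cast('top',u,v,z))
print('scene',cast('scene',286.8,227,.036))
p,d=grab('scene','s3');q,d2=grab('top','t3')
for n,D,(x,y,w,h) in(('scene',d,(270,215,35,25)),('top',d2,(265,212,30,30))):
    X=cloud(n,D)[y:y+h,x:x+w].reshape(-1,3);Q=X[(X[:,2]>.037)&(X[:,2]<.047)&(abs(X[:,1]-.117)<.02)];print(n,len(Q),Q.mean(0).round(4),Q.min(0).round(4),Q.max(0).round(4))
f=lambda p,x,y,w,h:cv2.resize(p[y:y+h,x:x+w],(400,300),interpolation=cv2.INTER_CUBIC)
cv2.imwrite('pics/m3.png',np.hstack([f(p,320,220,160,120),f(q,320,200,120,90)]))
E
```

```text
t: 7.5
ee_pos: [0.4991, -0.1981, 0.202]
ee_rot: [-3.129, -0.237, 0.008]
ft_force: [-0.3, -0.9, -0.7]
grip_width: 0.952
finger_force: 0.0
d tool [-0.0024  0.0051 -0.0005] yaw -1.4197 turn 0.008 z [-0.005  0.003 -1.   ] ft [-0.3 -0.9 -0.7] t 7.5
top [0.59385969 0.11879435 0.042     ]
scene [0.59632832 0.11723533 0.036     ]
scene 36 [0.5959 0.1193 0.0404] [0.5827 0.1072 0.0378] [0.6092 0.129  0.046 ]
top 30 [0.5975 0.1202 0.0416] [0.5873 0.1119 0.0374] [0.6062 0.1306 0.0464]
```

View pics/m3.png

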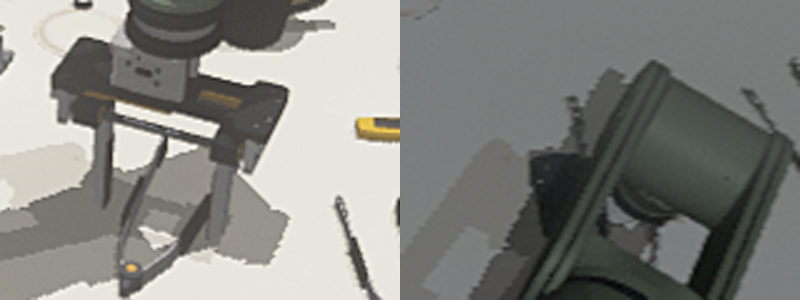

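Both fingers straddle the tongs (left finger at crop (103,190), right at (220,220)); they need a ~5 mm shift. I'll close to about 51 mm.

```bash
python3 -m inch '0.95 -.0015 .005 0 .008;0.8 0 0 0 0;0.54 0 0 0 0;0.54 0 0 0 0;0.54 0 0 0 0' 20
python3 -m inch '0.54 0 0 0 0;0.54 0 0 0 0;0.54 0 0 0 0'
python3 -c "
from h import *
delta(.4975,-.2035,.2025,-1.4277)"
```

```text
t: 8.22
ee_pos: [0.4993, -0.2057, 0.205]
ee_rot: [3.134, 0.22, 0.001]
ft_force: [1.1, 0.9, 2.0]
grip_width: 0.568
finger_force: 9.4
t: 8.6
ee_pos: [0.4994, -0.2057, 0.205]
ee_rot: [3.134, 0.22, 0.001]
ft_force: [1.7, 1.8, 3.9]
grip_width: 0.545
finger_force: 10.4
d tool [-0.0016 -0.0025  0.0025] yaw -1.4305 turn -0.0028 z [ 0.001 -0.    -1.   ] ft [1.7 1.8 3.9] t 8.6
```

```bash
python3 -m inch '0.54 0 0 -.01 0;0.54 0 0 -.02 0;0.54 0 0 -.03 0;0.54 0 0 -.04 0;0.54 0 0 0 0'
python3 - <<'E'
from h import *
delta(.4975,-.2035,.3,-1.4277)
p,d=grab('scene','s4');q,d2=grab('top','t4')
f=lambda p,x,y,w,h:cv2.resize(p[y:y+h,x:x+w],(400,300),interpolation=cv2.INTER_CUBIC)
cv2.imwrite('pics/m4.png',np.hstack([f(p,320,180,160,120),f(q,340,200,120,90)]))
E
```

```text
t: 9.22
ee_pos: [0.5002, -0.2066, 0.3083]
ee_rot: [3.129, 0.22, 0.009]
ft_force: [0.4, 0.2, -1.6]
grip_width: 0.544
finger_force: 9.2
d tool [-0.0023 -0.0035  0.0083] yaw -1.4305 turn -0.0028 z [ 0.006 -0.004 -1.   ] ft [ 0.4  0.2 -1.6] t 9.22
```

View pics/m4.png

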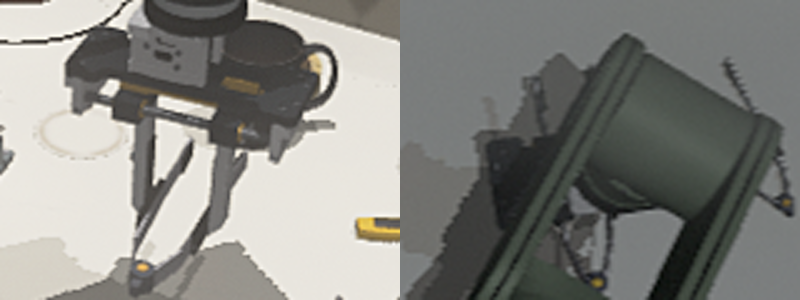

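The tongs hang in the fingers, roughly level, with the hinge at crop (143,268). I'll carry them over to the stand and measure there.

```bash
python3 -m inch '0.54 .0035 -.0193 -.01 0;0.54 .0063 -.035 -.01 0;0.54 .0076 -.042 0 0;0.54 .0076 -.042 0 0;0.54 .0076 -.042 0 0' > /dev/null
python3 -m inch '0.54 .0076 -.042 0 0;0.54 .0076 -.042 0 0;0.54 .005 -.028 0 0;0.54 .0028 -.0167 0 0;0.54 0 0 0 0'
python3 - <<'E'
from h import *
delta(.512,.107,.32,-1.4277)
p,d=grab('scene','s5');q,d2=grab('top','t5')
f=lambda p,x,y,w,h:cv2.resize(p[y:y+h,x:x+w],(400,300),interpolation=cv2.INTER_CUBIC)
cv2.imwrite('pics/m5.png',np.hstack([f(p,200,160,160,120),f(q,230,200,120,90)]))
for n,I in(('scene',p),('top',q)):
    H=cv2.cvtColor(I,cv2.COLOR_BGR2HSV);m=cv2.inRange(H,(18,110,60),(32,255,255));k,l,s,c=cv2.connectedComponentsWithStats(m);print(n,[(s[i][4],c[i].round(1).tolist()) for i in range(1,k) if 3<s[i][4]<60 and 150<c[i][0]<400])
E
```

```text
t: 10.58
ee_pos: [0.5104, 0.1091, 0.324]
ee_rot: [3.133, 0.224, -0.002]
ft_force: [-0.8, -0.4, 0.1]
grip_width: 0.545
finger_force: 9.2
d tool [0.0013 0.0023 0.004 ] yaw -1.4282 turn -0.0005 z [-0.002 -0.    -1.   ] ft [-0.8 -0.4  0.1] t 10.57
scene [(np.int32(14), [279.8, 161.0]), (np.int32(4), [277.8, 175.8]), (np.int32(21), [170.6, 338.5]), (np.int32(45), [193.7, 350.6]), (np.int32(4), [232.5, 391.0]), (np.int32(4), [333.5, 447.0]), (np.int32(4), [379.0, 460.0])]
top [(np.int32(4), [181.0, 264.5]), (np.int32(6), [285.0, 280.5])]
```

View pics/m5.png

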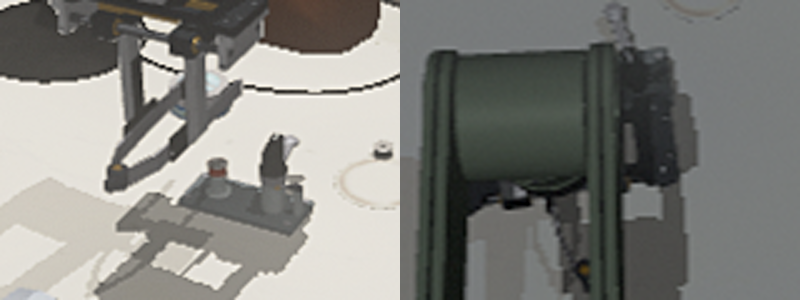

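```bash
python3 - <<'E'
from h import *
s=readout.state();R=Ro.from_rotvec(s['ee_rot']).as_matrix();o=np.array(s['ee_pos'])
X=cloud('scene',np.load('pics/s5.npy')).reshape(-1,3)
L=(X-o)@R   # tool axes x fwd, y right
m=np.isfinite(L[:,0])&(L[:,2]>.17)&(L[:,2]<.225)&(abs(L[:,1])<.05)&(abs(L[:,0])<.13)
L=L[m]
for a in np.arange(-.1,.12,.01):
    Q=L[(L[:,0]>=a)&(L[:,0]<a+.01)]
    if len(Q)>2: print(round(a+.005,3),len(Q),'y',Q[:,1].min().round(4),Q[:,1].max().round(4),'z',np.percentile(Q[:,2],[5,95]).round(4))
def tri(pt,ps):
    A=[];b=[]
    for n,(u,v) in(('top',pt),('scene',ps)):
        o=np.array(vision.calibration(n)['pose'])[:3,3];r=cast(n,u,v,0)-o;r/=np.linalg.norm(r);M=np.eye(3)-np.outer(r,r);A.append(M);b.append(M@o)
    return np.linalg.lstsq(np.vstack(A),np.hstack(b),rcond=None)[0]
p=cv2.imread('pics/s5.png')[218:240,238:258];H=cv2.cvtColor(p,cv2.COLOR_BGR2HSV);mk=cv2.inRange(H,(15,90,30),(35,255,255));v,u=np.nonzero(mk);print('yellow scene',len(u),u.mean()+238,v.mean()+218)
h=tri((285,280.5),(u.mean()+238,v.mean()+218));print('hinge',h.round(4),((h-o)@R).round(4))
E
```

```text
-0.095 38 y -0.008 0.007 z [0.1877 0.2036]
-0.085 54 y -0.0108 0.01 z [0.1857 0.2032]
-0.075 39 y -0.0128 0.0142 z [0.1867 0.2037]
-0.065 39 y -0.0153 0.0183 z [0.1879 0.2041]
-0.055 37 y -0.0217 0.02 z [0.1879 0.2033]
-0.045 42 y -0.0212 0.0219 z [0.1885 0.2038]
-0.035 61 y -0.0254 0.0257 z [0.1809 0.2035]
-0.025 55 y -0.0264 0.0277 z [0.1813 0.2041]
-0.015 104 y -0.0378 0.0385 z [0.1717 0.2014]
-0.005 93 y -0.0393 0.0387 z [0.172  0.2017]
0.005 47 y -0.0293 0.038 z [0.1733 0.2039]
0.015 24 y -0.0259 -0.0206 z [0.181  0.2015]
0.025 16 y -0.0239 -0.0206 z [0.1888 0.2034]
0.035 29 y -0.0266 0.0244 z [0.1871 0.2027]
0.045 35 y -0.0251 0.0248 z [0.1866 0.2027]
0.055 31 y -0.0242 0.0249 z [0.1869 0.2051]
0.065 32 y -0.0244 0.0252 z [0.1875 0.2032]
0.075 21 y -0.0256 0.0258 z [0.1881 0.2046]
0.085 20 y 0.0193 0.0268 z [0.1876 0.2038]
0.095 11 y 0.0219 0.0253 z [0.1887 0.2038]
yellow scene 5 246.2 226.6
hinge [0.4279 0.098  0.1362] [-0.0832 -0.0021  0.1882]
```

Depth in the tool frame: the tongs are level and centred (y ±25 mm), underside at tool z 0.204, hinge at x −0.083, which puts the jaws at x ≈ +0.081. Descending to just above the bobbin at (0.596, 0.119).

```bash
python3 -m inch '0.54 .005 .0023 .02 0;0.54 0 0 .03 0;0.54 0 0 .012 0;0.54 0 0 0 0;0.54 0 0 0 0' >/dev/null
python3 - <<'E'
from h import *
delta(.5158,.1075,.232,-1.4277)
p,d=grab('scene','s6');cv2.imwrite('pics/m6.png',cv2.resize(p[175:265,230:350],(640,480),interpolation=cv2.INTER_CUBIC))
E
```

```text
d tool [-0.0009 -0.0015  0.0317] yaw -1.4311 turn -0.0034 z [ 0.002  0.    -1.   ] ft [ 0.7 -1.1 -0.9] t 11.3
```

View pics/m6.png

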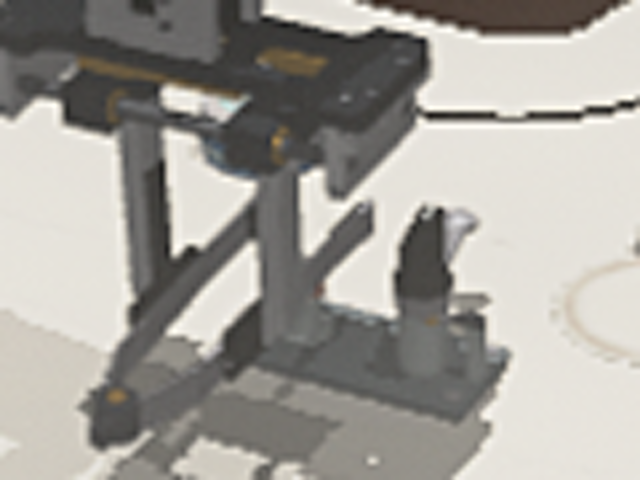

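The jaws are above the bobbin (visible at crop (320,290), behind the right arm) and the tongs clear the knob at (420,260). Now descend and close.

```bash
python3 -m inch '0.54 0 -.001 .012 -.003;0.54 0 0 .012 0;0.54 0 0 .008 0;0.54 0 0 0 0;0.54 0 0 0 0'
python3 -c "
from h import *
delta(.5158,.1075,.232,-1.4277)"
```

```text
t: 11.98
ee_pos: [0.5162, 0.1074, 0.2306]
ee_rot: [3.133, 0.225, 0.0]
ft_force: [0.2, 0.3, -1.2]
grip_width: 0.541
finger_force: 9.2
d tool [-0.0004 -0.0001 -0.0014] yaw -1.4275 turn 0.0002 z [ 0. -0. -1.] ft [ 0.2  0.3 -1.2] t 11.97
```

```bash
python3 -m inch '0.52 0 0 -.001 0;0.5 0 0 0 0;0.48 0 0 0 0;0.46 0 0 0 0;0.44 0 0 0 0' 28
python3 -m inch '0.42 0 0 0 0;0.4 0 0 0 0;0.36 0 0 0 0;0.36 0 0 0 0;0.36 0 0 0 0'
python3 - <<'E'
from h import *
delta(.5158,.1075,.232,-1.4277)
p,d=grab('scene','s7');cv2.imwrite('pics/m7.png',cv2.resize(p[175:265,230:350],(640,480),interpolation=cv2.INTER_CUBIC))
E
```

```text
t: 12.6
ee_pos: [0.5161, 0.1074, 0.2317]
ee_rot: [-3.134, -0.225, 0.0]
ft_force: [1.3, 0.4, -0.2]
grip_width: 0.446
finger_force: 12.7
t: 13.22
ee_pos: [0.5161, 0.1074, 0.2316]
ee_rot: [-3.134, -0.225, -0.0]
ft_force: [-0.5, 0.1, -1.3]
grip_width: 0.437
finger_force: 28.0
d tool [-0.0003 -0.0001 -0.0004] yaw -1.4275 turn 0.0002 z [ 0.  0. -1.] ft [-0.5  0.1 -1.3] t 13.22
```

View pics/m7.png

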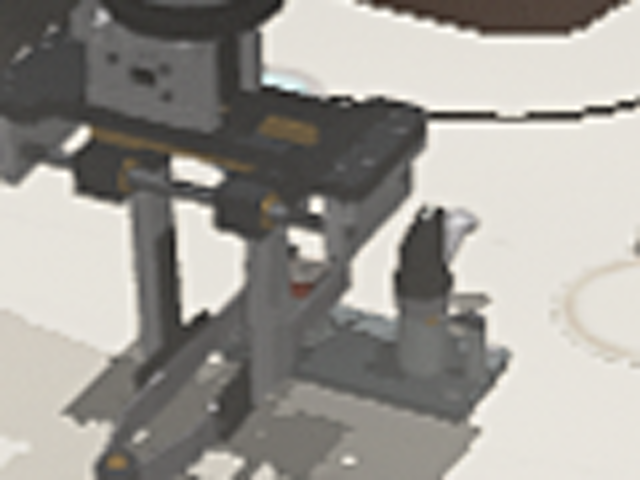

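The bobbin (crop (305,280)) sits between the jaws, stalled at ~41 mm with 28 N. Lifting.

```bash
python3 -m inch '0.36 0 0 0 0;0.36 0 0 -.005 0;0.36 0 0 -.01 0;0.36 0 0 -.02 0;0.36 0 0 -.025 0' 32
python3 -m inch '0.36 0 0 -.025 0;0.36 0 0 -.025 0;0.36 0 0 -.02 0;0.36 0 0 -.01 0;0.36 0 0 0 0'
python3 -m inch '0.36 0 0 0 0;0.36 0 0 0 0;0.36 0 0 0 0;0.36 0 0 0 0;0.36 0 0 0 0'
python3 - <<'E'
from h import *
delta(.5158,.1075,.372,-1.4277)
p,d=grab('scene','s8');cv2.imwrite('pics/m8.png',cv2.resize(p[105:255,210:410],(640,480),interpolation=cv2.INTER_CUBIC))
E
```

```text
t: 13.9
ee_pos: [0.5159, 0.1074, 0.2925]
ee_rot: [3.134, 0.225, -0.001]
ft_force: [0.3, -0.8, -1.0]
grip_width: 0.439
finger_force: 32.0
t: 14.52
ee_pos: [0.5163, 0.1074, 0.3726]
ee_rot: [3.133, 0.225, 0.003]
ft_force: [0.2, 0.5, -0.2]
grip_width: 0.436
finger_force: 32.0
t: 15.15
ee_pos: [0.5161, 0.1074, 0.3715]
ee_rot: [-3.134, -0.225, 0.0]
ft_force: [0.0, -0.0, -1.3]
grip_width: 0.437
finger_force: 32.0
d tool [-0.0003 -0.0001 -0.0005] yaw -1.4275 turn 0.0002 z [-0. -0. -1.] ft [ 0.  -0.  -1.3] t 15.15
```

View pics/m8.png

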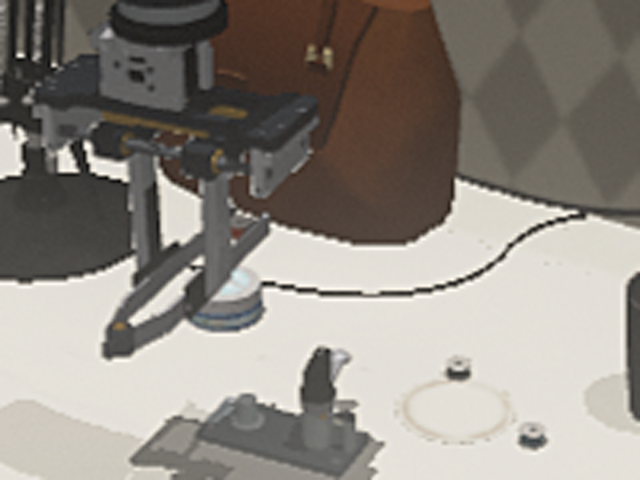

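The pedestal at crop (245,410) is empty and the bobbin, at (240,228), is between the jaws. Its underside is about 0.17 m up, and nothing is moving.

```bash
python3 -c "
from plant import ctrl
print(ctrl.hand_in())"
```

```text
the job is handed in; nothing more can be done
None
```

I handed the job in with the knob clicked over and the bobbin held still and level in the tongs, about 17 cm above the worktop; the hand-in returned no verdict.

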